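# Set the slotted stop bracket to the red mark and clamp it

### The arm

A 6-joint arm with a two-finger parallel gripper is mounted at the origin on the work surface. World frame = base frame: x ahead of the robot, y to its left, z up, the work surface at z = 0. Lengths are in m, angles in degrees, forces in N, time in s.
With the tool pointing down it reaches from about 0.375 to 0.975 m from the base axis. Payload 3.8 kg.
Tool frame: the origin (TCP) lies between the finger pads; the fingertips stand 14 mm ahead of it and the grasp point (between the pads) lies 5 mm behind it; z points along the fingers, y is the line along which they close (so a half turn about z gives the same grasp; the last joint's range is limited). The gripper opens to 88 mm and grips with 3 to 60 N. Pads are 18 mm wide; open, the fingers measure 123 mm over their backs; the gripper's body (75 mm by 187 mm) begins 45 mm behind the grasp point.
Start: joints at [72.256, 15.12, 91.902, -0, 72.978, -2.114], TCP at [0.182, 0.65, 0.224] pointing down, gripper open.
Joint ranges: [-150.88, 150.88], [-54.13, 125.18], [17.81, 147.31], [-75.09, 255.09], [0, 152.58], [-146.25, 146.25]. Speed limits (degrees/s): [147.25, 147.25, 180, 180, 180, 180].

### API

Orientations are given as a 3x3 rotation matrix whose columns are the frame's x, y, z axes.
In Python, from cell import state, camera, camera_model, sign_off gives the robot as it stands.
- The arm moves only by the tool apply_moves, never from a script. Its argument "increments" is one flat list of numbers, 4 for each row, row after row: the shift along the world's x, y, z in m, then the turn about the world's z in rad. In form: [dx, dy, dz, twist, dx, dy, dz, twist, ...]. A call has exactly 5 rows; each row shifts and turns the commanded pose from where the row before left it; what a row does not reach is not made up. A row lasts 1/12 s, in which the tool goes at most 41.7 mm and 7.16 degrees, less where a joint would pass 70% of its speed; a pose out of reach is approached as far as the arm can. A call with a gripper value outside its range is refused whole. "claw" is the opening, from 0 (shut) to 1 (fully open), set as the call begins (left out, the last holds). The fingers move at their own pace and stop on an object; "newtons" is the grip in N (left out, the last holds). Time passes only in rows, so rows that do not move let the fingers close, or fill a call up. It gives the time, the measured TCP pose, the force, the opening and the grip force at its end, in the units of the state.
- state(): the state, without advancing time (a new reading comes with each control period).
- camera(name): name is "side" or "top" or "wrist"; returns the picture (400x640x3 uint8, blue, green, red); there is no depth.
- camera_model(name): a dict with "intrinsics" (3x3 intrinsics, pixels), "R" (3x3) and "t" (3): a world point X has camera coordinates R X + t. Camera axes: x right, y down, z forward; pixel columns grow to the right and rows downward; lengths in m; the calibration is good to about 2 mm. A picture is of the moment at which its call begins: read the wrist's pose just before it. camera_model takes no time and is no camera call; for the wrist camera it gives the pose at the moment of the call.
- sign_off(): hands the job in; it is judged then, once.
The state is a dict: "time_s": time; "q": joint angles; "qd": joint speeds; "joint_torque": joint torques, N m; "tcp_pos": TCP position; "ee_rot": TCP orientation; "force": force on the tool from outside, world axes, zero at the start; "torque": the same for the moment, N m; "finger_gap": finger opening in m; "grip_force": force on a finger pad.
Only numpy, scipy, OpenCV 4.12 (cv2) and the standard library are available. Lean on these libraries where they do the work, as an engineer would, in place of code of your own. Each camera call takes 0.05 s, during which the arm holds its last target. There are 200 camera calls.

### The job

Slide the black stop bracket along its slots until its yellow pointer is on the red line of the steel rule. Then press the orange cam lever down until it clamps tight: a push of about 16 N at the middle of the orange pad is right, well over 20 N would crush the board. Leave the bracket clamped on the line and do not knock the other things about.

Things in the scene. Friction and masses are not known exactly. Their poses are not given: they have to be found in the camera images.
- board: Plywood jig board, 340 x 340 x 18 mm, fixed to the bench. Origin at bench level, z up; its top is at z = 18 mm and spans x -175 to 165 mm, y -170 to 170 mm. Its y axis is the direction of the slots (the bracket slides only along it); its x axis runs from the lever's side (nearer the robot) to the steel rule. The clamp stud stands at x = -30 mm, y = 0.
- bracket: Black steel stop bracket: a slotted foot 110 mm (x) x 140 mm (y) x 6 mm centred on the origin, its upper side 24 mm above the origin, which is at bench level; axes parallel to the board's. Slides along the board's y, up to 42 mm either way from the board's centre, against about 4 to 6 N of friction while the clamp is loose. At its +y end stands an upright plate.
- upright_top (a point): Middle of the top edge of the bracket's upright plate, 74 mm above the bench, at x = 27, y = 66 mm of the bracket; axes parallel to the board's. The plate is 55 mm wide (x), 8 mm thick (y), and rises 50 mm above the foot. Pinch it here from above (fingers closing along y) and slide, or push either face.
- pointer (a point): Tip of the yellow pointer on the +x edge of the bracket's foot, 24 mm above the bench; axes parallel to the board's.
- mark: Red line, 24 mm long in x and 3 mm wide in y, lying across the aluminium rule on the board with a red diamond at its +x end. Origin at the line's middle, 15 mm beyond the pointer's tip in x; axes parallel to the board's. The pointer is on it when both have the same y along the board.
- lever (a joint): Angle (rad) of the cam lever: 0 raised fully, grows as it is pressed down, limit 1.1. Its pivot runs along the board's y, 40 to 48 mm above the bench at x = -30 mm, y = 0 of the board. From there the lever points to the board's -x and up, its elevation above horizontal being 1.0 rad minus this value. It turns stiffly at about 0.8 Nm (8 N at the pad) and stays where it is left.
- lever_pad (a point): Centre of the upper face of the orange pad at the lever's end, 98 mm from the pivot along the lever and 6 mm above its centre line. Pad 40 mm long, 24 mm wide (y), 12 mm thick. Pushing here square to the lever, from its upper (+x) side, turns it down.
- cam: Steel cam, 40 mm, at the lever's foot, pressing the bracket's foot. It bites at a lever angle that differs each time (about 0.19 to 0.91 rad, stud height unknown) and can only be felt: from there the torque climbs from 0.8 Nm by about 1 Nm per 0.1 rad. Tight from 1.05 Nm (11 N at the pad, 30 N cam load); above 2.4 Nm (24 N at the pad, 130 N cam load) the board is crushed.
- wrench: Steel wrench, 130 mm, lying on the board beyond the rule. Leave alone.
- batten: Wooden batten 150 x 28 x 22 mm lying on the board near its -y edge. Leave alone.
- washer: Loose steel washer, 28 mm across, 4 mm thick, on the board. Leave alone.
- screwdriver: Orange screwdriver, 200 mm, on the bench to the right. Leave alone.
- mallet: Hammer with a pale handle, 260 mm, on the bench to the left. Leave alone.
- screw_jar: White jar with red lid, 66 mm across, 85 mm high. Leave alone.
- glue_tin: Tin with blue rims and a white paper label, 72 mm across, 100 mm high. Leave alone.
- tape_measure: Yellow tape measure, 62 x 32 x 58 mm, on the bench to the right. Leave alone.

How it is judged:
By the outcome, as a careful person would: the job done as asked, in the order asked, and still so for the second after the job is handed in, with the robot touching nothing.
It also fails if it takes over 61 s, if anything falls off the work surface, if the arm or the gripper's body presses on something with over 40 N, if the wrist force passes 120 N, or if a joint passes its speed limit or range.

## Working session

There is one attempt and no reset: what is moved stays moved. The work goes in short steps, Python scripts to look and compute and a tool call to move; the robot and the scene stay as the last step left them, time stands still between calls to the robot, and variables do not carry over. Pictures are saved under pics/ and viewed, at most 10 in all, crops included, and the job is handed in when it is done.

Besides the shell and the picture viewer there is one more tool, called after "Emit:" as name(argument=value, ...) on one line, values as JSON. apply_moves: Moves the arm, as the interface text tells. Its arguments: {"type":"object","properties":{"increments":{"type":"array","items":{"type":"number"}},"claw":{"type":"number"},"newtons":{"type":"number"}},"required":["increments"]}

```bash
mkdir -p pics; python3 - <<'E'
from cell import *
import cv2
for n in("top","side"):
    cv2.imwrite(f"pics/{n}0.png",camera(n)); m=camera_model(n); print(n,m)
print(state())
E
```

```text
top {'intrinsics': array([[430.13376011,   0.        , 320.46548473],
       [  0.        , 430.13376011, 197.62320639],
       [  0.        ,   0.        ,   1.        ]]), 'R': array([[-0.01128034, -0.99991909,  0.00587861],
       [-0.99090556,  0.01038994, -0.13415742],
       [ 0.13408549, -0.00733849, -0.9909426 ]]), 't': array([-0.00685019,  0.52361031,  1.2550201 ])}
side {'intrinsics': array([[468.10382314,   0.        , 314.24700184],
       [  0.        , 468.10382314, 201.7391805 ],
       [  0.        ,   0.        ,   1.        ]]), 'R': array([[ 0.95871962, -0.28429911,  0.00554063],
       [-0.18649138, -0.64336068, -0.74250118],
       [ 0.21465705,  0.71081718, -0.66982184]]), 't': array([-0.48037222,  0.17065114,  1.24902841])}
{'time_s': 0.1, 'q': array([ 7.22558256e+01,  1.51625444e+01,  9.19718661e+01, -4.70810267e-04,
        7.29763350e+01, -2.11525407e+00]), 'qd': array([ 0.0232106 , -0.0775731 , -0.16888861, -0.04405869,  0.07367715,
        0.00261648]), 'joint_torque': array([ 2.83037552e-04, -5.03622544e+01, -3.58071613e+01,  7.29198544e-02,
        2.33663135e-02, -6.04633306e-05]), 'tcp_pos': array([0.18166661, 0.6494176 , 0.22265428]), 'ee_rot': array([[-9.63027337e-01,  2.69403062e-01, -5.81593115e-04],
       [ 2.69403682e-01,  9.63025575e-01, -1.84331361e-03],
       [ 6.34947151e-05, -1.93184472e-03, -9.99998132e-01]]), 'force': array([ 0.14814306, -0.18925166,  1.07780926]), 'torque': array([-0.03689649, -0.02163069, -0.00259654]), 'grip_force': 0.0, 'finger_gap': 0.0880680574317154}
```

View pics/top0.png

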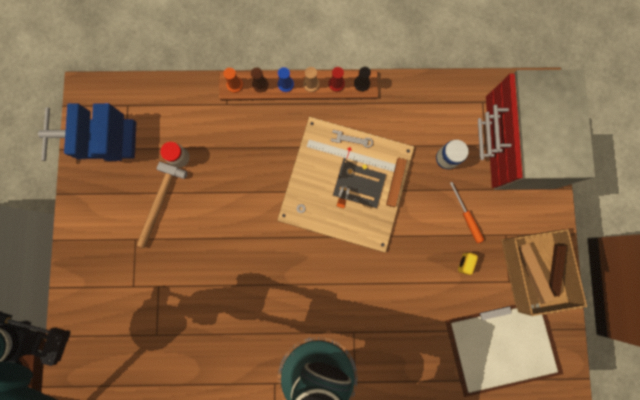

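View pics/side0.png

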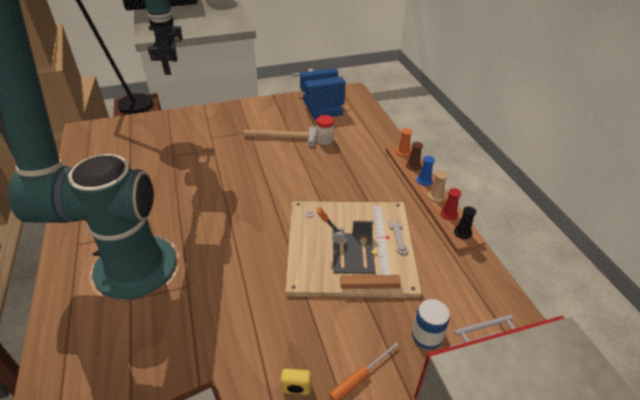

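The top view shows the board with corners near (311,117), (413,146), (387,251) and (279,220), turned about 15°. The bracket is at about (362,185), the orange pad at (341,203) and the red diamond at (349,150). I'll enlarge both views.

```bash
python3 - <<'E'
import cv2
a=cv2.imread("pics/top0.png")[110:255,270:425]
cv2.imwrite("pics/topc.png",cv2.resize(a,None,fx=4,fy=4,interpolation=cv2.INTER_CUBIC))
a=cv2.imread("pics/side0.png")[195:300,280:425]
cv2.imwrite("pics/sidec.png",cv2.resize(a,None,fx=5,fy=5,interpolation=cv2.INTER_CUBIC))
E
```

```text
(no output)
```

View pics/topc.png

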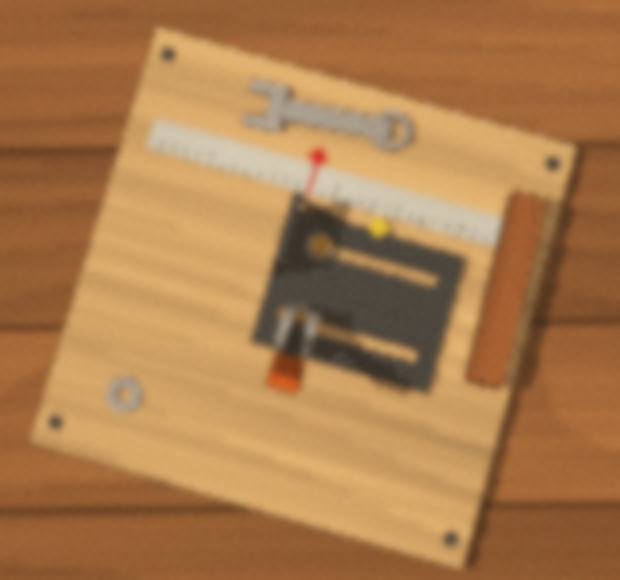

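View pics/sidec.png

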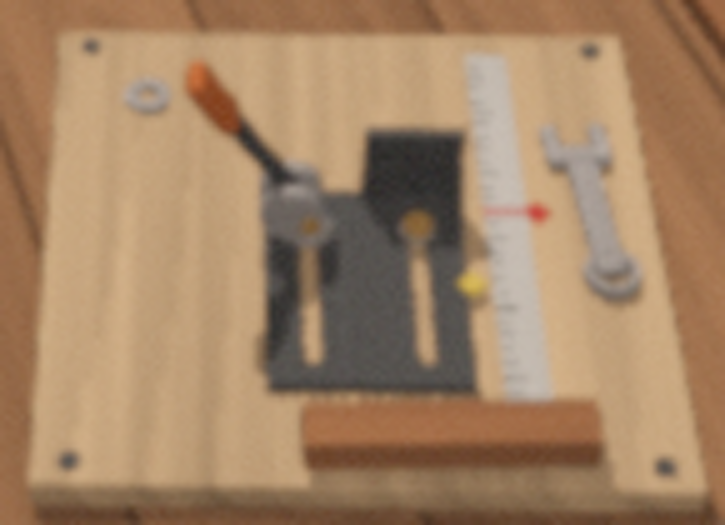

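The enlarged top crop gives these crop pixels:
- Board corners: (155,28), (578,147), (465,568), (33,440).
- Pointer: about (379,226).
- Red line: (308,193) to (318,157).

The upright is at the bracket's upper-left end, next to the line. In the side crop the pointer is at (472,284), the line runs from (487,212) to (540,212), and the pad is near (205,85).

```bash
cat > h.py <<'E'
import numpy as np
from cell import *
def ray(n,u,v,z,m=None):
    m=m or camera_model(n); d=m["R"].T@np.linalg.solve(m["intrinsics"],[u,v,1.]); c=-m["R"].T@m["t"]
    return (c+d*(z-c[2])/d[2])
def proj(n,X):
    m=camera_model(n); p=m["intrinsics"]@(m["R"]@np.array(X)+m["t"]); return p[:2]/p[2]
E
python3 - <<'E'
from h import *
from scipy.optimize import least_squares
T=lambda c:(270+(c[0]+.5)/4-.5,110+(c[1]+.5)/4-.5)
S=lambda c:(280+(c[0]+.5)/5-.5,195+(c[1]+.5)/5-.5)
def fit(n,uv):
    P=np.array([ray(n,*u,.018)[:2] for u in uv])
    B=np.array([[165,170],[165,-170],[-175,-170],[-175,170]])/1e3
    f=lambda p:(p[:2]+B@np.array([[np.cos(p[2]),np.sin(p[2])],[-np.sin(p[2]),np.cos(p[2])]])-P).ravel()
    r=least_squares(f,[.5,0,-.3]); print(n,r.x,(r.fun*1e3).round(1)); return r.x
pt=fit("top",[T(c) for c in((155,28),(578,147),(465,568),(33,440))])
ps=fit("side",[S(c) for c in((622,36),(706,493),(30,487),(58,33))])
for n,p,F,L in(("top",pt,T,dict(ptr=(379,225,.024),l0=(308,193,.019),l1=(318,157,.019))),("side",ps,S,dict(ptr=(474,284,.024),l0=(487,212,.019),l1=(540,212,.019),upt=(415,131,.074),pad=(205,78,.135)))):
    R=np.array([[np.cos(p[2]),-np.sin(p[2])],[np.sin(p[2]),np.cos(p[2])]])
    for k,(u,v,z) in L.items():
        w=ray(n,*F((u,v)),z)[:2]; print(n,k,w.round(4),"board",(R.T@(w-p[:2])).round(4))
E
```

```text
top [ 0.57602678 -0.09446294 -0.29301569] [ 1.9 -1.5  2.1 -0.6 -1.4 -0.1 -2.6  2.2]
side [ 0.58005457 -0.09897224 -0.29640057] [-1.5 -0.1  2.  -1.5 -1.1 -0.   0.6  1.6]
top ptr [ 0.6216 -0.148 ] board [ 0.0591 -0.0381]
top l0 [ 0.6483 -0.0946] board [0.0692 0.0208]
top l1 [ 0.6766 -0.1028] board [0.0987 0.021 ]
side ptr [ 0.6249 -0.1513] board [ 0.0582 -0.0369]
side l0 [ 0.6542 -0.0992] board [0.071  0.0214]
side l1 [ 0.6826 -0.1075] board [0.1006 0.0218]
side upt [ 0.6146 -0.079 ] board [0.0272 0.0292]
side pad [ 0.4971 -0.0688] board [-0.0882  0.0046]
```

Emit:
apply_moves(increments=[0.0172, -0.029, 0, -0.0022, 0.0172, -0.029, 0, -0.0022, 0.0172, -0.029, 0, -0.0022, 0.0172, -0.029, 0, -0.0022, 0.0172, -0.029, 0, -0.0022])

```text
time_s: 0.52
tcp_pos: [0.2681, 0.5034, 0.2231]
ee_rot: [[-0.96, 0.28, -0.0], [0.28, 0.96, -0.001], [0.0, -0.001, -1.0]]
force: [1.2, 0.0, -0.2]
finger_gap: 0.0881
grip_force: 0.0
```

Emit:
apply_moves(increments=[0.0172, -0.029, 0, -0.0022, 0.0172, -0.029, 0, -0.0022, 0.0172, -0.029, 0, -0.0022, 0.0172, -0.029, 0, -0.0022, 0.0172, -0.029, 0, -0.0022])

```text
time_s: 0.93
tcp_pos: [0.3541, 0.3583, 0.2234]
ee_rot: [[-0.957, 0.29, -0.0], [0.29, 0.957, -0.0], [0.0, -0.001, -1.0]]
force: [0.7, -0.4, -0.5]
finger_gap: 0.0879
grip_force: 0.0
```

Emit:
apply_moves(increments=[0.0172, -0.029, 0, 0, 0.0172, -0.029, 0, 0, 0.0172, -0.029, 0, 0, 0.0172, -0.029, 0, 0, 0.0172, -0.029, 0, 0])

```text
time_s: 1.35
tcp_pos: [0.4401, 0.2134, 0.2235]
ee_rot: [[-0.957, 0.29, -0.0], [0.29, 0.957, -0.0], [0.0, -0.0, -1.0]]
force: [0.7, 0.5, -0.4]
finger_gap: 0.0883
grip_force: 0.0
```

Emit:
apply_moves(increments=[0.0172, -0.029, 0, 0, 0.0172, -0.029, 0, 0, 0.0172, -0.029, 0, 0, 0.0172, -0.029, 0, 0, 0.0172, -0.029, 0, 0])

```text
time_s: 1.77
tcp_pos: [0.5261, 0.0684, 0.2234]
ee_rot: [[-0.957, 0.291, -0.001], [0.291, 0.957, 0.0], [0.001, -0.0, -1.0]]
force: [0.5, 0.9, 0.2]
finger_gap: 0.0876
grip_force: 0.0
```

Emit:
apply_moves(increments=[0.0172, -0.029, 0, 0, 0.0172, -0.029, 0, 0, 0.0172, -0.029, 0, 0, 0.0172, -0.029, 0, 0, 0.0172, -0.029, 0, 0])

```text
time_s: 2.18
tcp_pos: [0.6121, -0.0766, 0.2232]
ee_rot: [[-0.957, 0.291, -0.001], [0.291, 0.957, 0.0], [0.001, -0.0, -1.0]]
force: [1.0, 0.6, -0.0]
finger_gap: 0.0881
grip_force: 0.0
```

Emit:
apply_moves(increments=[0, 0, 0, 0, 0, 0, 0, 0, 0, 0, 0, 0, 0, 0, 0, 0, 0, 0, 0, 0])

```text
time_s: 2.6
tcp_pos: [0.6112, -0.0737, 0.2237]
ee_rot: [[-0.957, 0.289, -0.0], [0.289, 0.957, 0.0], [0.0, 0.0, -1.0]]
force: [-0.3, 0.1, -1.0]
finger_gap: 0.0883
grip_force: 0.0
```

```bash
python3 - <<'E'
from h import *
import cv2
s=state(); print(s["tcp_pos"],s["ee_rot"].round(3).tolist(),s["time_s"])
m=camera_model("wrist"); print(m); np.savez("w1.npz",**m)
cv2.imwrite("pics/w1.png",camera("wrist"))
E
```

```text
[ 0.61121753 -0.07370513  0.22374179] [[-0.957, 0.289, -0.0], [0.289, 0.957, 0.0], [0.0, 0.0, -1.0]] 2.6
{'intrinsics': array([[315.5644878 ,   0.        , 316.12926191],
       [  0.        , 315.5644878 , 193.86362881],
       [  0.        ,   0.        ,   1.        ]]), 'R': array([[ 2.88936587e-01,  9.57348238e-01, -7.78530338e-07],
       [ 9.13800361e-01, -2.75793191e-01,  2.98172796e-01],
       [ 2.85454986e-01, -8.61537415e-02, -9.54511909e-01]]), 't': array([-0.10669213, -0.61819049,  0.20987794])}
```

View pics/w1.png

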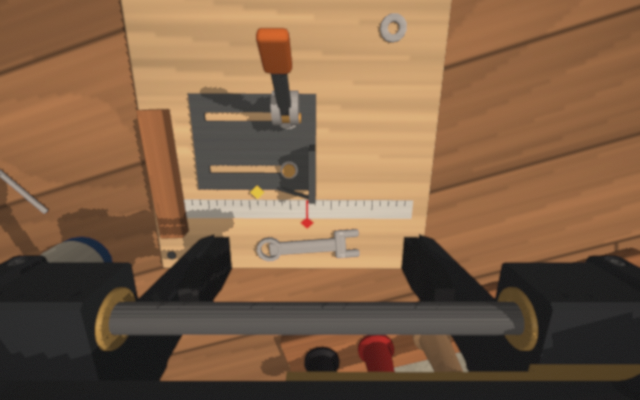

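In the wrist view the pointer tip is near (257,197), the red line is at column 307 (rows 200–218), and the upright's top edge runs from (312,151) to (312,203). The pad centre is near (274,50).

```bash
python3 - <<'E'
from h import *
m=dict(np.load("w1.npz")); t=-.295
O=np.array([.578,-.097]);R=np.array([[np.cos(t),-np.sin(t)],[np.sin(t),np.cos(t)]])
for k,u,v,z in(("ptr",257,197,.024),("line0",307,203,.019),("line1",307,218,.019),("up0",312,151,.074),("up1",312,203,.074),("footR",316,94,.024),("footL",188,94,.024),("pad",274,50,.13)):
    w=ray(0,u,v,z,m)[:2]; print(k,w.round(4),(R.T@(w-O)).round(4))
p=R.T@(state()["tcp_pos"][:2]-O); print("tcp",p)
E
```

```text
ptr [ 0.6269 -0.152 ] [ 0.0628 -0.0384]
line0 [ 0.6532 -0.0974] [0.072  0.0215]
line1 [ 0.672  -0.1032] [0.0917 0.0214]
up0 [ 0.585  -0.0694] [-0.0013  0.0285]
up1 [ 0.637  -0.0853] [0.0531 0.0284]
footR [ 0.5345 -0.05  ] [-0.0553  0.0323]
footL [ 0.4942 -0.1835] [-0.055  -0.1072]
pad [ 0.4962 -0.0709] [-0.0859  0.0012]
tcp [0.02514011 0.03193945]
```

Emit:
apply_moves(increments=[0.0003, -0.0008, -0.03, 0, 0.0003, -0.0008, -0.03, 0, 0, -0.0008, -0.03, 0, 0, -0.0008, -0.03, 0, 0, 0, -0.02, 0], claw=0.5)

```text
time_s: 3.07
tcp_pos: [0.6105, -0.077, 0.081]
ee_rot: [[-0.957, 0.289, -0.003], [0.289, 0.957, 0.001], [0.003, -0.0, -1.0]]
force: [-0.6, -0.1, -0.2]
finger_gap: 0.0569
grip_force: 0.0
```

Emit:
apply_moves(increments=[0, 0, -0.01, 0, 0, 0, -0.008, 0, 0, 0, 0, 0, 0, 0, 0, 0, 0, 0, 0, 0])

```text
time_s: 3.48
tcp_pos: [0.6139, -0.0782, 0.0677]
ee_rot: [[-0.957, 0.29, 0.003], [0.29, 0.957, -0.001], [-0.003, 0.0, -1.0]]
force: [-0.6, -0.6, 0.8]
finger_gap: 0.044
grip_force: 0.0
```

Emit:
apply_moves(increments=[0, 0, 0, 0, 0, 0, 0, 0, 0, 0, 0, 0, 0, 0, 0, 0, 0, 0, 0, 0], claw=0, newtons=25)

```text
time_s: 3.9
tcp_pos: [0.6126, -0.0782, 0.0661]
ee_rot: [[-0.957, 0.291, 0.0], [0.291, 0.957, -0.0], [-0.0, 0.0, -1.0]]
force: [-0.4, -0.4, 0.0]
finger_gap: 0.0127
grip_force: 0.0
```

Emit:
apply_moves(increments=[0, 0, 0, 0, 0, 0, 0, 0, 0, 0, 0, 0, 0, 0, 0, 0, 0, 0, 0, 0])

```text
time_s: 4.32
tcp_pos: [0.6124, -0.0782, 0.0657]
ee_rot: [[-0.957, 0.291, -0.0], [0.291, 0.957, 0.0], [0.0, -0.0, -1.0]]
force: [-0.7, -0.9, -0.5]
finger_gap: 0.0007
grip_force: 0.0
```

The fingers closed on nothing, so I'll look before going on.

```bash
python3 - <<'E'
from h import *
import cv2
m=camera_model("wrist"); np.savez("w2.npz",**m)
w=camera("wrist"); s=camera("side")[195:300,280:425]
cv2.imwrite("pics/w2.png",np.vstack([w[:300],cv2.resize(s,(414,300),interpolation=cv2.INTER_CUBIC)[:, :] if 0 else cv2.copyMakeBorder(cv2.resize(s,(414,300),interpolation=cv2.INTER_CUBIC),0,0,0,226,0)]))
print(state())
E
```

```text
{'time_s': 4.4167, 'q': array([-9.58284160e+00,  1.70456724e+01,  1.07272163e+02,  1.33806863e-03,
        5.56839257e+01, -8.26930193e+01]), 'qd': array([ 0.02693009,  0.06718669, -0.02988415,  0.01415255, -0.07650991,
        0.01113632]), 'joint_torque': array([-1.33107864e-03, -4.70345950e+01, -3.07612860e+01, -4.43714162e-03,
        7.94934388e-02, -3.25375183e-06]), 'tcp_pos': array([ 0.61245962, -0.07814182,  0.06576423]), 'ee_rot': array([[-9.56861382e-01,  2.90544824e-01, -2.71006365e-05],
       [ 2.90544823e-01,  9.56861382e-01,  2.41371091e-05],
       [ 3.29444646e-05,  1.52219179e-05, -9.99999999e-01]]), 'force': array([-0.13992857,  1.21932497,  0.43091107]), 'torque': array([ 0.03125006, -0.01853524,  0.01741639]), 'grip_force': 0.0, 'finger_gap': 0.0005458076516811816}
```

View pics/w2.png

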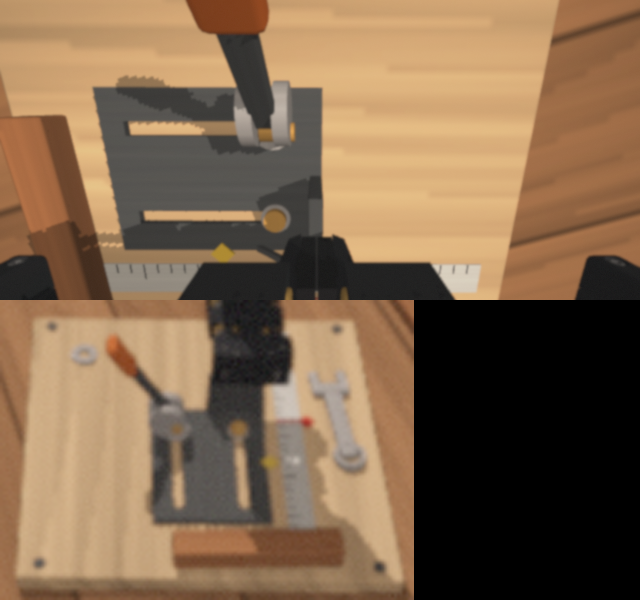

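```bash
python3 - <<'E'
from h import *
import cv2
s=state(); T=s["tcp_pos"];R=s["ee_rot"]
a=lambda p:(p*1).round(1)
for n in("side","wrist"):
    for k,o in(("tcp",0),("tip",.014),("back",-.05)): 
        for dx in(-.009,.009): print(n,k,dx,a(proj(n,T+R@[dx,0,o])))
t=-.295;B=np.array([[np.cos(t),-np.sin(t)],[np.sin(t),np.cos(t)]])
for n in("side","wrist"):
    for x in(0,.055):
        for z in(.024,.074):
            print(n,"plate",x,z,a(proj(n,[*(np.array([.578,-.097])+B@[x,.0285]),z])))
w=camera("wrist")[150:310,240:400]; sd=camera("side")[195:275,340:420]
cv2.imwrite("pics/z.png",np.hstack([cv2.resize(w,(400,400),interpolation=cv2.INTER_CUBIC),cv2.resize(sd,(400,400),interpolation=cv2.INTER_CUBIC)]))
E
```

```text
side tcp -0.009 [364.8 222.9]
side tcp 0.009 [358.2 222.9]
side tip -0.009 [364.4 226.5]
side tip 0.009 [357.9 226.5]
side back -0.009 [366.3 209.6]
side back 0.009 [359.5 209.5]
wrist tcp -0.009 [315.  257.1]
wrist tcp 0.009 [315.  227.9]
wrist tip -0.009 [315.1 245.9]
wrist tip 0.009 [315.1 218.5]
wrist back -0.009 [314.6 315.5]
wrist back 0.009 [314.6 277.9]
side plate 0 0.024 [350.6 233.3]
side plate 0 0.074 [351.7 220.5]
side plate 0.055 0.024 [370.3 233.5]
side plate 0.055 0.074 [371.8 220.7]
wrist plate 0 0.024 [315.9 176.8]
wrist plate 0 0.074 [315.8 201. ]
wrist plate 0.055 0.024 [315.9 251.6]
wrist plate 0.055 0.074 [315.8 293.7]
```

View pics/z.png

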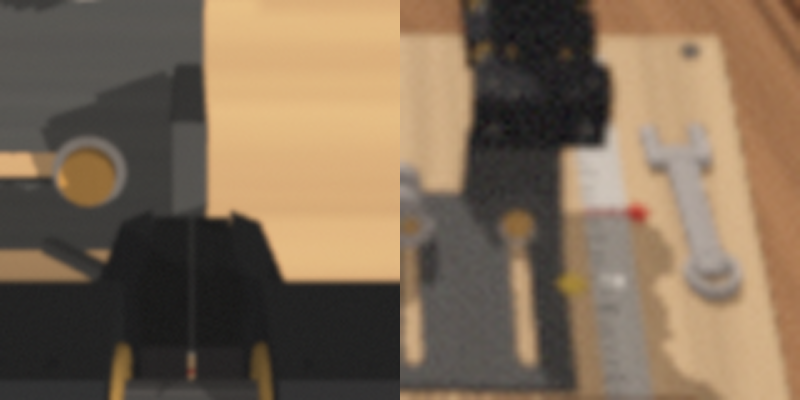

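The wrist view shows the plate's top face directly under the closed fingers, with the tips at row 237. I expected them at row 219, so the fingers probably closed above the plate. I'll open, go 10 mm lower while watching the force, and close again.

Emit:
apply_moves(increments=[0, 0, 0, 0, 0, 0, 0, 0, 0, 0, 0, 0, 0, 0, 0, 0, 0, 0, 0, 0], claw=0.5)

```text
time_s: 4.93
tcp_pos: [0.6125, -0.0782, 0.0658]
ee_rot: [[-0.957, 0.291, 0.0], [0.291, 0.957, -0.0], [-0.0, 0.0, -1.0]]
force: [-0.7, 1.0, 0.2]
finger_gap: 0.0322
grip_force: 0.0
```

Emit:
apply_moves(increments=[0, 0, -0.002, 0, 0, 0, -0.002, 0, 0, 0, -0.002, 0, 0, 0, -0.002, 0, 0, 0, -0.002, 0])

```text
time_s: 5.35
tcp_pos: [0.6123, -0.0781, 0.0554]
ee_rot: [[-0.957, 0.291, -0.0], [0.291, 0.957, 0.0], [0.0, -0.0, -1.0]]
force: [-0.7, 0.5, -0.5]
finger_gap: 0.0437
grip_force: 0.0
```

Emit:
apply_moves(increments=[0, 0, 0, 0, 0, 0, 0, 0, 0, 0, 0, 0, 0, 0, 0, 0, 0, 0, 0, 0], claw=0)

```text
time_s: 5.77
tcp_pos: [0.6126, -0.0782, 0.056]
ee_rot: [[-0.957, 0.291, 0.0], [0.291, 0.957, -0.0], [-0.0, 0.0, -1.0]]
force: [-1.2, -0.5, -0.1]
finger_gap: 0.0126
grip_force: 0.0
```

Emit:
apply_moves(increments=[0, 0, 0, 0, 0, 0, 0, 0, 0, 0, 0, 0, 0, 0, 0, 0, 0, 0, 0, 0])

```text
time_s: 6.18
tcp_pos: [0.6125, -0.0784, 0.056]
ee_rot: [[-0.957, 0.291, 0.0], [0.291, 0.957, -0.0], [-0.0, -0.0, -1.0]]
force: [-0.2, -0.8, 0.7]
finger_gap: 0.0073
grip_force: 25.0
```

It's gripped: gap 7 mm, 25 N. The real fingertips sit about 10 mm above the reported TCP height. Now I'll slide toward the line.

Emit:
apply_moves(increments=[0.0016, 0.0053, 0, 0, 0.0016, 0.0053, 0, 0, 0.0016, 0.0053, 0, 0, 0.0016, 0.0053, 0, 0, 0.0016, 0.0053, 0, 0], newtons=35)

```text
time_s: 6.6
tcp_pos: [0.6208, -0.0514, 0.0559]
ee_rot: [[-0.957, 0.29, 0.0], [0.29, 0.957, -0.0], [-0.0, -0.0, -1.0]]
force: [-0.4, -5.0, 0.9]
finger_gap: 0.007
grip_force: 35.0
```

Emit:
apply_moves(increments=[0.0016, 0.0053, 0, 0, 0.0016, 0.0053, 0, 0, 0.0016, 0.0053, 0, 0, 0.0016, 0.0053, 0, 0, 0.0017, 0.0053, 0, 0])

```text
time_s: 7.02
tcp_pos: [0.629, -0.0246, 0.0559]
ee_rot: [[-0.957, 0.29, 0.0], [0.29, 0.957, -0.0], [-0.0, 0.0, -1.0]]
force: [0.1, -4.6, 1.2]
finger_gap: 0.0067
grip_force: 35.0
```

Emit:
apply_moves(increments=[0, 0, 0, 0, 0, 0, 0, 0, 0, 0, 0, 0, 0, 0, 0, 0, 0, 0, 0, 0])

```text
time_s: 7.43
tcp_pos: [0.6291, -0.0243, 0.056]
ee_rot: [[-0.957, 0.291, 0.001], [0.291, 0.957, 0.001], [-0.001, 0.002, -1.0]]
force: [3.3, 3.2, 0.3]
finger_gap: 0.0069
grip_force: 35.0
```

```bash
python3 - <<'E'
from h import *
import cv2
m=camera_model("wrist"); np.savez("w3.npz",**m)
w=camera("wrist"); cv2.imwrite("pics/w3full.png",w)
cv2.imwrite("pics/w3.png",cv2.resize(w[180:300,130:290],(800,600),interpolation=cv2.INTER_CUBIC))
print(proj("wrist",[.6532,-.0974,.019]))
E
```

```text
[227.43280647 275.87292223]
```

View pics/w3.png

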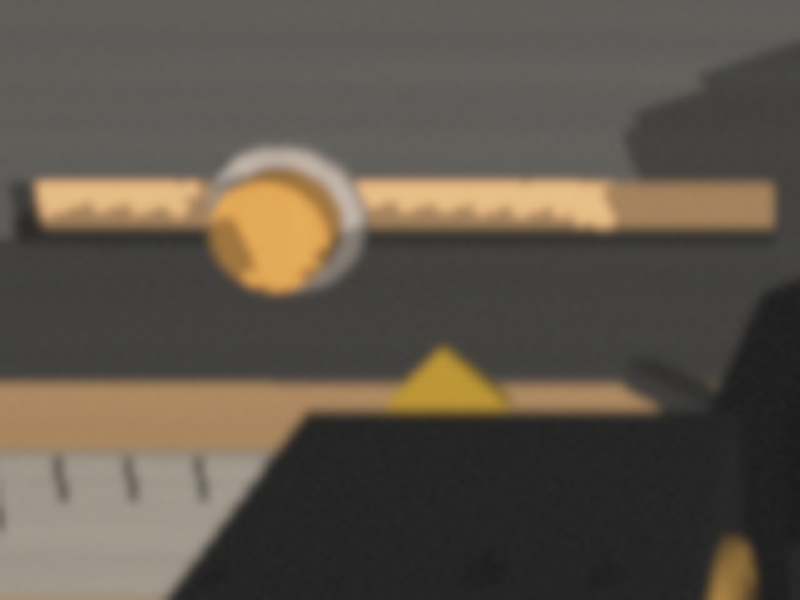

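```bash
python3 - <<'E'
from h import *
m=dict(np.load("w3.npz")); t=-.295
O=np.array([.578,-.097]);R=np.array([[np.cos(t),-np.sin(t)],[np.sin(t),np.cos(t)]])
for u,v in((218.7,249),(218.7,256)):print((R.T@(ray(0,u,v,.024,m)[:2]-O)).round(4))
E
```

```text
[0.0482 0.0192]
[0.0535 0.0187]
```

Emit:
apply_moves(increments=[0.0003, 0.0008, 0, 0, 0.0002, 0.0008, 0, 0, 0.0002, 0.0007, 0, 0, 0, 0, 0, 0, 0, 0, 0, 0])

```text
time_s: 7.9
tcp_pos: [0.6291, -0.024, 0.0559]
ee_rot: [[-0.957, 0.291, -0.0], [0.291, 0.957, -0.001], [-0.0, -0.001, -1.0]]
force: [0.4, -3.9, 4.0]
finger_gap: 0.0066
grip_force: 35.0
```

Emit:
apply_moves(increments=[0, 0, 0, 0, 0, 0, 0, 0, 0, 0, 0, 0, 0, 0, 0, 0, 0, 0, 0, 0], claw=0.5)

```text
time_s: 8.32
tcp_pos: [0.6287, -0.0224, 0.0553]
ee_rot: [[-0.957, 0.29, -0.001], [0.29, 0.957, 0.001], [0.001, 0.0, -1.0]]
force: [-0.3, -0.7, -0.3]
finger_gap: 0.0378
grip_force: 0.0
```

Emit:
apply_moves(increments=[0, 0, 0.015, 0, 0, 0, 0.025, 0, 0, 0, 0.03, 0, 0, 0, 0.03, 0, 0, 0, 0.03, 0])

```text
time_s: 8.73
tcp_pos: [0.6286, -0.0225, 0.1866]
ee_rot: [[-0.957, 0.29, -0.001], [0.29, 0.957, 0.0], [0.001, -0.0, -1.0]]
force: [0.3, -0.2, 0.8]
finger_gap: 0.0442
grip_force: 0.0
```

Emit:
apply_moves(increments=[0, 0, 0, 0, 0, 0, 0, 0, 0, 0, 0, 0, 0, 0, 0, 0, 0, 0, 0, 0])

```text
time_s: 9.15
tcp_pos: [0.6278, -0.0227, 0.1834]
ee_rot: [[-0.957, 0.291, -0.004], [0.291, 0.957, 0.0], [0.004, -0.001, -1.0]]
force: [-0.7, 0.1, -0.5]
finger_gap: 0.044
grip_force: 0.0
```

```bash
python3 - <<'E'
from h import *
import cv2
m=camera_model("wrist"); np.savez("w4.npz",**m)
w=camera("wrist"); cv2.imwrite("pics/w4full.png",w)
a=proj("wrist",[.6532,-.0974,.019]); print(a)
u,v=map(int,a); u0,v0=max(u-40,0),max(v-35,0); print(u0,v0)
cv2.imwrite("pics/w4.png",cv2.resize(w[v0:v0+60,u0:u0+80],(800,600),interpolation=cv2.INTER_CUBIC))
E
```

```text
[257.51106682 214.31773441]
217 179
```

View pics/w4.png

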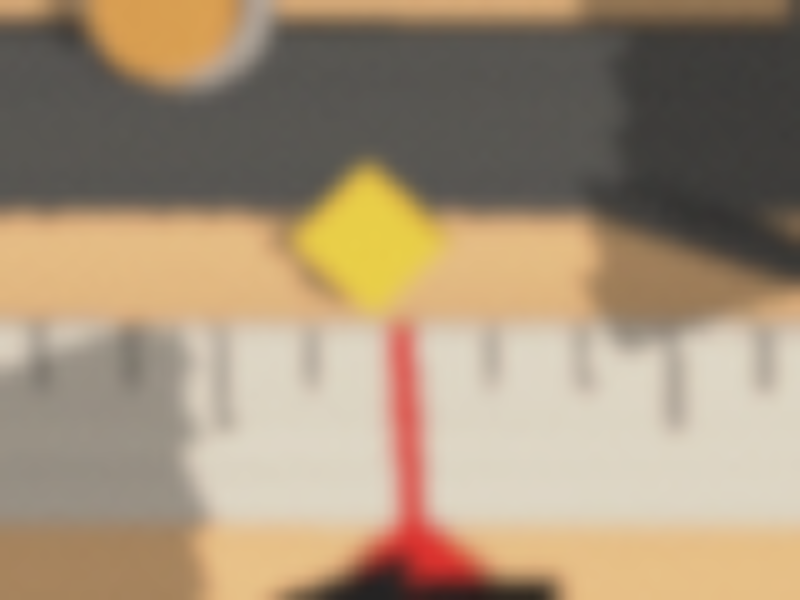

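The crop shows the pointer tip at (374,312) and the line from (400,325) to (413,510), so it's still a little short.

```bash
python3 - <<'E'
from h import *
m=dict(np.load("w4.npz")); t=-.295
O=np.array([.578,-.097]);R=np.array([[np.cos(t),-np.sin(t)],[np.sin(t),np.cos(t)]])
F=lambda x,y:(217+(x+.5)/10-.5,179+(y+.5)/10-.5)
for k,z in(((374,312),.024),((368,163),.024),((401,325),.019),((413,510),.019)):print((R.T@(ray(0,*F(*k),z,m)[:2]-O)).round(4))
print(R.T@(state()["tcp_pos"][:2]-O))
E
```

```text
[0.0646 0.0189]
[0.0477 0.0193]
[0.0679 0.0208]
[0.0899 0.0209]
[0.02625714 0.08558494]
```

Emit:
apply_moves(increments=[0, 0, -0.03, 0, 0, 0, -0.03, 0, 0, 0, -0.03, 0, 0, 0, -0.025, 0, 0, 0, -0.015, 0])

```text
time_s: 9.62
tcp_pos: [0.626, -0.0226, 0.0509]
ee_rot: [[-0.957, 0.291, -0.007], [0.291, 0.957, 0.001], [0.007, -0.002, -1.0]]
force: [-0.7, 0.2, -0.8]
finger_gap: 0.0442
grip_force: 0.0
```

Emit:
apply_moves(increments=[0, 0, 0, 0, 0, 0, 0, 0, 0, 0, 0, 0, 0, 0, 0, 0, 0, 0, 0, 0], claw=0)

```text
time_s: 10.03
tcp_pos: [0.6307, -0.023, 0.0577]
ee_rot: [[-0.957, 0.291, 0.003], [0.291, 0.957, -0.0], [-0.003, 0.001, -1.0]]
force: [-0.5, 0.0, -0.3]
finger_gap: 0.0132
grip_force: 0.0
```

Emit:
apply_moves(increments=[0, 0, 0, 0, 0, 0, 0, 0, 0, 0, 0, 0, 0, 0, 0, 0, 0, 0, 0, 0])

```text
time_s: 10.45
tcp_pos: [0.6305, -0.0234, 0.0575]
ee_rot: [[-0.957, 0.291, 0.003], [0.291, 0.957, -0.001], [-0.003, 0.0, -1.0]]
force: [-1.0, -2.0, 6.9]
finger_gap: 0.0062
grip_force: 35.0
```

Emit:
apply_moves(increments=[0.0002, 0.0006, 0, 0, 0.0002, 0.0006, 0, 0, 0.0002, 0.0006, 0, 0, 0, 0, 0, 0, 0, 0, 0, 0])

```text
time_s: 10.87
tcp_pos: [0.6309, -0.0219, 0.0574]
ee_rot: [[-0.957, 0.29, 0.002], [0.29, 0.957, -0.001], [-0.003, -0.001, -1.0]]
force: [-2.0, -3.7, 5.3]
finger_gap: 0.0063
grip_force: 35.0
```

Emit:
apply_moves(increments=[0, 0, 0, 0, 0, 0, 0, 0, 0, 0, 0, 0, 0, 0, 0, 0, 0, 0, 0, 0], claw=0.5)

```text
time_s: 11.28
tcp_pos: [0.6294, -0.0208, 0.0553]
ee_rot: [[-0.957, 0.29, -0.001], [0.29, 0.957, 0.0], [0.001, 0.0, -1.0]]
force: [-0.2, -0.1, 0.2]
finger_gap: 0.0372
grip_force: 0.0
```

Emit:
apply_moves(increments=[0, 0, 0.015, 0, 0, 0, 0.025, 0, 0, 0, 0.03, 0, 0, 0, 0.03, 0, 0, 0, 0.03, 0])

```text
time_s: 11.7
tcp_pos: [0.6293, -0.0208, 0.1865]
ee_rot: [[-0.957, 0.29, -0.001], [0.29, 0.957, 0.0], [0.001, -0.0, -1.0]]
force: [-0.0, 0.8, -0.3]
finger_gap: 0.0442
grip_force: 0.0
```

Emit:
apply_moves(increments=[0, 0, 0, 0, 0, 0, 0, 0, 0, 0, 0, 0, 0, 0, 0, 0, 0, 0, 0, 0])

```text
time_s: 12.12
tcp_pos: [0.6284, -0.0209, 0.1834]
ee_rot: [[-0.957, 0.291, -0.004], [0.291, 0.957, 0.0], [0.004, -0.001, -1.0]]
force: [-0.0, 0.7, -0.4]
finger_gap: 0.0442
grip_force: 0.0
```

```bash
cat > ptr.py <<'E'
from h import *
import cv2
t=-.295;O=np.array([.578,-.097]);Rb=np.array([[np.cos(t),-np.sin(t)],[np.sin(t),np.cos(t)]])
def meas(w,m):
    u,v=map(int,(lambda p:p[:2]/p[2])(m["intrinsics"]@(m["R"]@np.array([.6532,-.0974,.019])+m["t"])))
    h=cv2.cvtColor(w,cv2.COLOR_BGR2HSV)
    y=cv2.inRange(h,(24,140,90),(36,255,255)); r=cv2.inRange(h,(0,90,100),(6,255,255))|cv2.inRange(h,(172,90,100),(180,255,255))
    k=np.zeros_like(y);k[max(v-45,0):v+25,max(u-45,0):u+45]=1
    for n,M,z in(("ptr",y,.024),("line",r,.019)):
        q=np.argwhere((M*k)>0)
        P=np.array([Rb.T@(ray(0,b,a,z,m)[:2]-O) for a,b in q])
        print(n,len(q),"y mean/med",P.mean(0).round(4),np.median(P[:,1]).round(4))
E
python3 - <<'E'
from ptr import *
meas(cv2.imread("pics/w4full.png"),dict(np.load("w4.npz")))
m=camera_model("wrist"); w=camera("wrist"); np.savez("w5.npz",**m); cv2.imwrite("pics/w5full.png",w); meas(w,m); print(state()["tcp_pos"])
E
```

```text
ptr 88 y mean/med [0.0566 0.0191] 0.0192
line 106 y mean/med [0.0875 0.0213] 0.021
ptr 88 y mean/med [0.0568 0.0216] 0.0215
line 106 y mean/med [0.0879 0.0212] 0.021
[ 0.62859269 -0.02097163  0.18358949]
```

The pointer is at 0.0215 and the line at 0.0211 (m along the board), so they agree within about 0.4 mm. Next is the lever: close the fingers and go to the pad's +x side.

Emit:
apply_moves(increments=[-0.0188, -0.0126, 0, 0, -0.0188, -0.0126, 0, 0, -0.0188, -0.0126, 0, 0, -0.0188, -0.0126, 0, 0, -0.0188, -0.0126, 0, 0], claw=0)

```text
time_s: 12.58
tcp_pos: [0.5343, -0.0844, 0.1845]
ee_rot: [[-0.957, 0.29, -0.002], [0.29, 0.957, 0.0], [0.002, -0.0, -1.0]]
force: [-0.6, -0.2, 0.1]
finger_gap: 0.0129
grip_force: 0.0
```

Emit:
apply_moves(increments=[0, 0, -0.008, 0, 0, 0, -0.015, 0, 0, 0, -0.015, 0, 0, 0, -0.015, 0, 0, 0, -0.01, 0])

```text
time_s: 13.0
tcp_pos: [0.5349, -0.0835, 0.1201]
ee_rot: [[-0.957, 0.291, -0.003], [0.291, 0.957, 0.001], [0.003, -0.0, -1.0]]
force: [0.0, 0.5, -0.4]
finger_gap: 0.0004
grip_force: 0.0
```

Emit:
apply_moves(increments=[0, 0, 0, 0, 0, 0, 0, 0, 0, 0, 0, 0, 0, 0, 0, 0, 0, 0, 0, 0])

```text
time_s: 13.42
tcp_pos: [0.5368, -0.0842, 0.1238]
ee_rot: [[-0.957, 0.291, 0.002], [0.291, 0.957, -0.0], [-0.002, 0.0, -1.0]]
force: [0.8, 0.8, -0.4]
finger_gap: 0.0008
grip_force: 0.0
```

```bash
python3 - <<'E'
from ptr import *
s=state(); print(s["tcp_pos"],Rb.T@(s["tcp_pos"][:2]-O),s["force"])
w=camera("wrist"); sd=cv2.resize(camera("side")[200:270,310:380],(400,400),interpolation=cv2.INTER_CUBIC)
cv2.imwrite("pics/w6.png",np.hstack([cv2.resize(w[50:350,170:470],(400,400)),sd]))
E
```

```text
[ 0.53675889 -0.08415658  0.12383656] [-0.04319367  0.00029818] [ 0.83438146  0.81792844 -0.4496363 ]
```

View pics/w6.png

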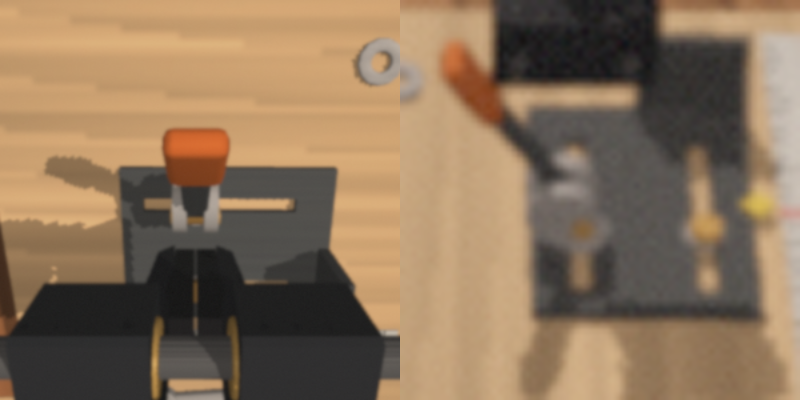

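The side view shows the closed fingers facing the orange pad with clearance, lined up in y. Now I'll approach it.

Emit:
apply_moves(increments=[-0.0038, 0.0012, 0, 0, -0.0038, 0.0012, 0, 0, -0.0038, 0.0012, -0.001, 0, -0.0038, 0.0012, -0.001, 0, -0.0019, 0.0006, -0.001, 0])

```text
time_s: 13.93
tcp_pos: [0.5179, -0.0784, 0.1196]
ee_rot: [[-0.957, 0.291, -0.001], [0.291, 0.957, 0.0], [0.001, -0.0, -1.0]]
force: [-0.4, -0.2, -1.3]
finger_gap: 0.0003
grip_force: 0.0
```

Emit:
apply_moves(increments=[-0.0019, 0.0006, 0, 0, -0.0019, 0.0006, 0, 0, -0.0019, 0.0006, 0, 0, 0, 0, 0, 0, 0, 0, 0, 0])

```text
time_s: 14.35
tcp_pos: [0.5131, -0.0769, 0.1199]
ee_rot: [[-0.957, 0.291, 0.0], [0.291, 0.957, -0.0], [-0.0, 0.0, -1.0]]
force: [-0.3, -0.7, -0.1]
finger_gap: 0.0004
grip_force: 0.0
```

Emit:
apply_moves(increments=[-0.0015, 0.0005, 0, 0, -0.0015, 0.0005, 0, 0, -0.0015, 0.0005, 0, 0, 0, 0, 0, 0, 0, 0, 0, 0])

```text
time_s: 14.77
tcp_pos: [0.5085, -0.0753, 0.1198]
ee_rot: [[-0.957, 0.291, 0.0], [0.291, 0.957, -0.0], [-0.0, -0.0, -1.0]]
force: [0.3, 0.5, 0.3]
finger_gap: 0.0004
grip_force: 0.0
```

Emit:
apply_moves(increments=[-0.0015, 0.0005, 0, 0, -0.0015, 0.0005, 0, 0, -0.0015, 0.0005, 0, 0, 0, 0, 0, 0, 0, 0, 0, 0])

```text
time_s: 15.18
tcp_pos: [0.5067, -0.0746, 0.1211]
ee_rot: [[-0.957, 0.29, 0.006], [0.29, 0.957, -0.002], [-0.006, 0.0, -1.0]]
force: [5.8, -1.5, -0.7]
finger_gap: 0.0005
grip_force: 2.3
```

Contact made, about 6 N. Now I'll press along the lever's arc at about 0.1 rad per call, watching the torque.

Emit:
apply_moves(increments=[-0.0016, 0.0005, -0.001, 0, -0.0016, 0.0005, -0.001, 0, -0.0016, 0.0005, -0.0011, 0, -0.0016, 0.0005, -0.0011, 0, -0.0016, 0.0005, -0.0011, 0])

```text
time_s: 15.6
tcp_pos: [0.5001, -0.0725, 0.1167]
ee_rot: [[-0.957, 0.291, 0.009], [0.29, 0.957, -0.002], [-0.009, 0.0, -1.0]]
force: [6.7, -2.7, 1.3]
finger_gap: 0.0007
grip_force: 3.5
```

Emit:
apply_moves(increments=[-0.0015, 0.0005, -0.0012, 0, -0.0015, 0.0004, -0.0012, 0, -0.0015, 0.0005, -0.0012, 0, -0.0015, 0.0004, -0.0013, 0, -0.0015, 0.0005, -0.0013, 0])

```text
time_s: 16.02
tcp_pos: [0.4927, -0.0703, 0.1107]
ee_rot: [[-0.957, 0.29, 0.009], [0.29, 0.957, -0.002], [-0.009, 0.0, -1.0]]
force: [7.1, -3.3, 2.3]
finger_gap: 0.0004
grip_force: 3.5
```

Emit:
apply_moves(increments=[-0.0014, 0.0004, -0.0013, 0, -0.0014, 0.0004, -0.0013, 0, -0.0014, 0.0004, -0.0014, 0, -0.0014, 0.0004, -0.0014, 0, -0.0014, 0.0004, -0.0014, 0])

```text
time_s: 16.43
tcp_pos: [0.4857, -0.0681, 0.104]
ee_rot: [[-0.957, 0.291, 0.009], [0.291, 0.957, -0.002], [-0.009, 0.001, -1.0]]
force: [6.6, -1.6, 3.6]
finger_gap: 0.0003
grip_force: 3.5
```

Emit:
apply_moves(increments=[-0.0013, 0.0004, -0.0015, 0, -0.0013, 0.0004, -0.0015, 0, -0.0013, 0.0004, -0.0015, 0, -0.0013, 0.0004, -0.0015, 0, -0.0012, 0.0004, -0.0015, 0])

```text
time_s: 16.85
tcp_pos: [0.4792, -0.0661, 0.0965]
ee_rot: [[-0.957, 0.29, 0.009], [0.29, 0.957, -0.002], [-0.009, 0.0, -1.0]]
force: [5.6, -2.3, 4.9]
finger_gap: 0.0002
grip_force: 3.5
```

Emit:
apply_moves(increments=[-0.0011, 0.0003, -0.0016, 0, -0.0011, 0.0003, -0.0016, 0, -0.0011, 0.0004, -0.0016, 0, -0.0011, 0.0003, -0.0016, 0, -0.0011, 0.0004, -0.0017, 0])

```text
time_s: 17.27
tcp_pos: [0.4748, -0.0647, 0.0902]
ee_rot: [[-0.957, 0.29, 0.01], [0.29, 0.957, -0.003], [-0.011, 0.001, -1.0]]
force: [3.4, -2.5, 18.6]
finger_gap: 0.0006
grip_force: 8.3
```

The cam has bitten: about 18 N square to the lever, about 1.8 Nm, which is tight and below crushing. I'll back off square to the lever now.

Emit:
apply_moves(increments=[0.0015, -0.0005, 0.003, 0, 0.002, -0.0006, 0.004, 0, 0.002, -0.0006, 0.004, 0, 0.002, -0.0006, 0.004, 0, 0.002, -0.0006, 0.004, 0])

```text
time_s: 17.68
tcp_pos: [0.4785, -0.0661, 0.1046]
ee_rot: [[-0.957, 0.291, -0.002], [0.291, 0.957, 0.0], [0.002, -0.0, -1.0]]
force: [0.5, 0.1, 0.3]
finger_gap: 0.0005
grip_force: 0.0
```

Emit:
apply_moves(increments=[0.002, -0.0006, 0.01, 0, 0.002, -0.0006, 0.02, 0, 0.002, -0.0006, 0.02, 0, 0.002, -0.0006, 0.02, 0, 0.002, -0.0006, 0.02, 0])

```text
time_s: 18.1
tcp_pos: [0.489, -0.0692, 0.1962]
ee_rot: [[-0.957, 0.29, -0.001], [0.29, 0.957, 0.0], [0.001, -0.0, -1.0]]
force: [0.8, 0.1, 0.3]
finger_gap: 0.0003
grip_force: 0.0
```

Emit:
apply_moves(increments=[0.02, 0.01, 0.01, 0, 0.02, 0.01, 0.01, 0, 0.02, 0.01, 0, 0, 0.02, 0.01, 0, 0, 0.01, 0.01, 0, 0])

```text
time_s: 18.52
tcp_pos: [0.5812, -0.0187, 0.2157]
ee_rot: [[-0.957, 0.291, 0.001], [0.291, 0.957, -0.0], [-0.001, 0.0, -1.0]]
force: [0.3, 0.7, 0.4]
finger_gap: 0.0006
grip_force: 0.0
```

Emit:
apply_moves(increments=[0.01, 0.005, 0, 0, 0, 0, 0, 0, 0, 0, 0, 0, 0, 0, 0, 0, 0, 0, 0, 0])

```text
time_s: 18.93
tcp_pos: [0.5883, -0.0147, 0.2148]
ee_rot: [[-0.957, 0.291, -0.001], [0.291, 0.957, -0.0], [0.001, -0.0, -1.0]]
force: [-0.1, -0.8, -0.6]
finger_gap: 0.0001
grip_force: 0.0
```

```bash
python3 - <<'E'
from ptr import *
m=camera_model("wrist"); w=camera("wrist"); np.savez("w7.npz",**m); cv2.imwrite("pics/w7full.png",w); meas(w,m); print(state()["tcp_pos"])
h=cv2.cvtColor(w,cv2.COLOR_BGR2HSV); q=np.argwhere(cv2.inRange(h,(3,190,90),(12,255,255))[:220]>0); print("orange",len(q),q.min(0),q.max(0),q.mean(0))
for e in(1.,.6,.55,.5,.45,.4,.3):
    b=O+Rb@[-.030-.098*np.cos(e)+.006*np.sin(e),0]; print(e,proj("wrist",[*b,.044+.098*np.sin(e)+.006*np.cos(e)]).round(1))
E
```

```text
ptr 61 y mean/med [0.0568 0.0213] 0.0215
line 104 y mean/med [0.0917 0.0209] 0.0208
[ 0.58833393 -0.01473798  0.21485751]
orange 1190 [ 46 200] [ 91 234] [ 67.73865546 217.83109244]
1.0 [207.6 116.1]
0.6 [214.2  76.5]
0.55 [215.3  73. ]
0.5 [216.5  69.8]
0.45 [217.8  67. ]
0.4 [219.1  64.5]
0.3 [221.7  60.6]
```

The lever has stayed down, the pointer is still on the line (within about 0.5 mm), and the gripper is clear. Handing in.

```bash
python3 -c "from cell import *; print(sign_off())"
```

```text
the job is handed in; nothing more can be done
None
```

The bracket's pointer is on the red line to within about 0.5 mm, the lever is pressed tight at about 18 N (a little over the 16 N asked, below crushing), the arm is clear, and the job was handed in at about 19 s.

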